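Slide a row of seal blanks home in the gang fixture and clamp it

TASK

The five brass blanks stand in a loose row on the loading end of the engraving fixture. Slide them as one row, pushing from behind and without letting the row buckle or a blank tip, along the back rail into the lane until the first blank is pressed gently but firmly against the stop screw and no gaps are left; then back off and swing the lever until the side jaw grips the whole row snugly, without overtightening. Leave the other things on the bench alone.

Things in the scene. Friction and masses are not known exactly. Their poses are not given: they have to be found in the camera images.
- fixture: Aluminium gang fixture, plate 150 x 410 x 12 mm, bolted down. Origin at bench level; +y runs along the row to the stop, plate y -225 to 185 mm, x -70 to 80. Steel back rail 9 mm high, inner face at x -40, y up to 145. Lane between rail and side jaw: y 2 to 134 mm, 45 mm wide while open, jaw end slightly flared. Apron y below 0. Plate top z 12. Sliding friction of the row 3 to 7 N.
- stop_block (a point): Centre of the front face of the steel stop block (60 x 20 x 22 mm) at the lane's +y end. A screw with a 19 mm round steel tip, 10 mm above the plate, sticks out of this face towards the row by 13 to 33 mm; its setting differs from job to job and is not measured, so it must be found by feel: pressing about 5 to 10 N beyond the row's sliding friction seats the row, over 20 N is ramming.
- blank1: Loose brass blank, 40 (x) x 24 (y, along the row) x 20 mm high, about 0.16 kg: the first (leading) blank of the row, nearest the stop. Origin: centre of its underside. Starts on the apron, roughly square to the fixture, the row a few mm off the rail, 1 to 5 mm between neighbours.
- blank2: Loose brass blank like the first: the second blank. Origin: centre of its underside.
- blank3: Loose brass blank like the first: the third blank. Origin: centre of its underside.
- blank4: Loose brass blank like the first: the fourth blank. Origin: centre of its underside.
- blank5: Loose brass blank like the first: the last blank of the row, farthest from the stop, the one to push on. Origin: centre of its underside.
- jaw: Steel side jaw, 14 x 132 x 9 mm, at the +x side of the lane, moved towards the rail by the lever, 6 mm per rad. Origin: centre of its underside; inner face 7 mm to -x of it. It meets a row that stands 40 mm wide against the rail after about 5 mm.
- lever (a joint): Angle (rad) of the eccentric clamp lever: about 0 to 0.1 open, counter-clockwise from above closes. The jaw meets the row at about 0.8; it grips snugly a little beyond. It stays where it is left, springing back a little from a grip. Swung at the knob it takes 3 to 4 N while free and rises steeply, within a few mm, once the jaw grips: 6 to 9 N is snug, over about 13 N overtightens.
- lever_knob (a point): Centre of the black upright knob at the end of the lever, 18 mm diameter, 34 mm high (24 to 58 mm above the bench), on an arm 85 mm from the pivot; the arm is a 10 mm round bar 30 mm above the bench.
- lever_pivot (a point): The lever's upright pivot axis, at the height of the plate's top. The fixed pivot pin and cam reach 28 mm above the plate.
- post_stand: Bystander: steel post on a round foot of 76 mm, 74 mm high. Origin: centre of its underside.
- plaster_ring: Bystander: grey plaster ring, 90 mm across, 42 mm high. Origin: centre of its underside.
- graver: Bystander: wooden-handled graver lying on the bench, 150 mm long.
Not all that is in view belongs to the job. Leave any blue or orange look-alike of the blank4 alone.

How it is judged:
By the outcome, as a careful person would: the job done as asked, in the order asked, and still so for the second after the job is handed in, with the robot touching nothing.
It also fails if it takes over 72 s, if anything falls off the work surface, if the arm or the gripper's body presses on something with over 40 N, if the wrist force passes 120 N, or if a joint passes its speed limit or range.

ROBOT

A 6-joint arm with a two-finger parallel gripper is mounted at the origin on the work surface. World frame = base frame: x ahead of the robot, y to its left, z up, the work surface at z = 0. Lengths are in m, angles in rad, forces in N, time in s.
With the tool pointing down it reaches from about 0.35 to 0.975 m from the base axis. Payload 17.4 kg.
Tool frame: the origin (TCP) lies on the mounting face of the last link; the fingertips stand 173 mm ahead of it and the grasp point (between the pads) lies 155 mm ahead of it; z points along the fingers, y is the line along which they close (so a half turn about z gives the same grasp; the last joint's range is limited). The gripper opens to 85 mm and grips with 20 to 120 N. Pads are 22 mm wide; open, the fingers measure 114 mm over their backs; the gripper's body (76 mm by 85 mm) begins 54 mm behind the grasp point. The pads swing forward as they close: fully open they stand 13 mm farther back than shut.
Start: joints at [-1.183, 0.116, 1.442, -0, 1.584, -0.038], TCP at [0.279, -0.615, 0.405] pointing down, gripper open.
Joint ranges: [-2.83, 2.83], [-0.83, 2.19], [0.07, 2.5], [-1.14, 4.28], [0.01, 3], [-2.97, 2.97]. Speed limits (rad/s): [1.89, 1.89, 2.22, 3.14, 3.14, 3.14].

INTERFACE

Orientations are given as a 3x3 rotation matrix whose columns are the frame's x, y, z axes.
In Python, from cell import ctrl, solver, eyes, sign_off, get_time_s, get_joints, get_qvel, get_joint_torque, get_tcp_pos, get_ee_rot, get_ft_force, get_wrist_torque, get_grip_width, get_grasp_force gives the robot as it stands. The module is installed in compiled form; this text tells all that it offers. Calls block until the motion is done:
- ctrl.move_ptp(position, orientation): joint-space move of the TCP to a pose.
- ctrl.move_straight(position, ori=None, velocity=0.15): straight line of the TCP; ori=None keeps the orientation; velocity is the mean speed in m/s.
- ctrl.move_j(angles): joint-space move.
- ctrl.move_gripper(opening, strength=None): opening from 0.0 (shut) to 1.0 (fully open); strength is the grip in N (None keeps the last); returns when the fingers have stopped.
- ctrl.wait(seconds).
- solver.inverse_kinematics(position, orientation): joint angles nearest the present ones, or None.
- eyes.grab_frame(name): name is "scene" or "side" or "wrist"; returns a dict with "frame" (480x640x3 uint8, blue, green, red), "range_z" (480x640 float32, m along the optical axis (not along the pixel's ray), 0 where there is no reading), "camera_matrix" (3x3 intrinsics, pixels), "view" (4x4, takes a point from world to camera coordinates); the wrist camera has in their place "tool_from_camera" (4x4, takes a point from camera to tool coordinates, whose origin is the TCP and whose axes are the flange's). Camera axes: x right, y up, looking along -z (the intrinsics and any distortion apply to the point x, -y, -z); pixel columns grow to the right and rows downward; lengths in m; the calibration is good to about 2 mm. A picture is of the moment at which its call begins: read the wrist's pose just before it.
A pose or a line that the arm cannot do raises ctrl.Unreachable and nothing moves.
- sign_off(): hands the job in; it is judged then, once.
Trained networks look in the newest picture that a camera, given by its name, has taken for a name from the list of things; names that differ only in an ending like _2 or _b are one class to them, and where a whole thing is asked for, a point or a joint stands for the part that bears it (a point fixed in the world has none). Each returns a list of dicts, best first, with "p" (0 to 1); they miss things now and then, are a little off and sometimes report something else, mostly with a low value. They report only what shows in the picture. A call takes as long as a camera call. They do not tell look-alikes from the thing itself.
- eyes.masks_of(camera, label): "pixels" (480x640 bool, what is visible of it) and "box" ([left, top, width, height] in pixels, round what is visible of it).
Readings, each from a call of its own:
- get_time_s(): time.
- get_joints(): joint angles.
- get_qvel(): joint speeds.
- get_joint_torque(): joint torques, N m.
- get_tcp_pos(): TCP position.
- get_ee_rot(): TCP orientation.
- get_ft_force(): force on the tool from outside, world axes, zero at the start.
- get_wrist_torque(): the same for the moment, N m.
- get_grip_width(): opening from 0.0 (shut) to 1.0 (fully open).
- get_grasp_force(): force on a finger pad.
Only numpy, scipy, OpenCV 4.12 (cv2) and the standard library are available. Lean on these libraries where they do the work, as an engineer would, in place of code of your own. Each camera call takes 0.05 s, during which the arm holds its last target. There are 200 camera calls.

## Working session

There is one attempt and no reset: what is moved stays moved. The work goes in short steps, each a Python script; the robot and the scene stay as the last script left them, time stands still between calls to the robot, and variables do not carry over. Pictures are saved under pics/ and viewed, at most 10 in all, crops included, and the job is handed in when it is done.

```bash
mkdir -p pics
cat > h.py <<'E'
import numpy as np, cv2
from cell import *
def grab(n):
    R,p=get_ee_rot(),get_tcp_pos()
    f=eyes.grab_frame(n)
    if 'view' in f: f['c2w']=np.linalg.inv(np.array(f['view']))
    else:
        T=np.eye(4);T[:3,:3]=R;T[:3,3]=p
        f['c2w']=T@np.array(f['tool_from_camera'])
    return f
def cloud(f):
    z=f['range_z'].astype(float);K=np.array(f['camera_matrix'])
    v,u=np.mgrid[0:480,0:640]
    P=np.stack([(u-K[0,2])*z/K[0,0],-(v-K[1,2])*z/K[1,1],-z],-1)
    W=P@f['c2w'][:3,:3].T+f['c2w'][:3,3]
    W[z<=0]=np.nan
    return W
E
python3 - <<'E'
from h import *
print(get_time_s())
for n in ('scene','side'):
    f=grab(n);cv2.imwrite(f'pics/{n}0.png',f['frame']);W=cloud(f);np.save(n+'0.npy',W)
    print(n,{k:v for k,v in f.items() if k not in('frame','range_z','c2w')},f['c2w'][:3,3])
    for l in ['fixture','blank1','jaw','lever','stop_block','lever_knob','post_stand','plaster_ring','graver']:
        for m in eyes.masks_of(n,l)[:8]:
            print(l,round(m['p'],2),m['box'],np.round(np.nanmedian(W[m['pixels']],0),3),np.round(np.nanpercentile(W[m['pixels']],98,axis=0),3))
E
```

```text
0.0
scene {'camera_matrix': array([[544.63314469,   0.        , 314.13917362],
       [  0.        , 544.63314469, 233.12605739],
       [  0.        ,   0.        ,   1.        ]]), 'view': array([[ 0.88505692,  0.46524739, -0.01480259, -0.52215574],
       [-0.25670805,  0.51437858,  0.81823936,  0.09368618],
       [ 0.38829786, -0.72038847,  0.57468707, -1.19880865],
       [ 0.        ,  0.        ,  0.        ,  1.        ]])} [ 0.95168238 -0.66886649  0.60455285]
fixture 0.81 [156.7, 187.6, 204.4, 150.7] [ 0.516 -0.032  0.013] [0.584 0.175 0.036]
blank1 0.82 [225.9, 243.3, 27.4, 23.0] [ 0.483 -0.068  0.032] [ 0.496 -0.055  0.034]
blank1 0.82 [194.2, 273.4, 27.0, 23.4] [ 0.478 -0.151  0.032] [ 0.49  -0.137  0.035]
blank1 0.82 [121.0, 270.9, 28.6, 28.1] [ 0.357 -0.199  0.019] [ 0.371 -0.183  0.023]
blank1 0.82 [136.4, 342.8, 34.6, 27.6] [ 0.493 -0.307  0.02 ] [ 0.51  -0.29   0.023]
blank1 0.78 [217.8, 254.6, 24.9, 24.0] [ 0.483 -0.094  0.032] [ 0.495 -0.082  0.035]
blank1 0.7 [182.6, 282.1, 24.0, 27.2] [ 0.471 -0.182  0.031] [ 0.487 -0.165  0.034]
blank1 0.55 [207.8, 262.0, 24.5
[... 2158 characters left out ...]
0.044 0.032] [0.589 0.074 0.058]
lever 0.25 [277.2, 224.2, 21.0, 53.9] [0.51  0.058 0.021] [0.52  0.134 0.023]
stop_block 0.79 [240.2, 207.0, 127.9, 186.1] [ 0.502 -0.038  0.012] [0.576 0.173 0.034]
stop_block 0.67 [292.8, 235.7, 47.2, 24.1] [0.561 0.045 0.032] [0.589 0.076 0.058]
stop_block 0.17 [277.2, 223.8, 21.6, 52.6] [0.51  0.062 0.021] [0.521 0.137 0.023]
lever_knob 0.63 [292.9, 235.9, 45.0, 24.3] [0.553 0.048 0.031] [0.587 0.075 0.058]
post_stand 0.97 [271.3, 128.6, 28.5, 34.4] [0.613 0.395 0.011] [0.648 0.434 0.074]
plaster_ring 0.63 [431.5, 297.4, 62.0, 57.9] [ 0.728 -0.229  0.04 ] [ 0.772 -0.185  0.043]
graver 0.71 [347.1, 187.8, 64.7, 12.9] [0.79  0.138 0.019] [0.823 0.178 0.026]
```

Run:
```python
from h import *
R=get_ee_rot();print(np.round(R,3))
ctrl.move_ptp([0.47,-0.06,0.50],R)
f=grab('wrist');W=cloud(f);np.save('w1.npy',W);np.save('w1f.npy',f['frame'])
a=f['frame'];cv2.imwrite('pics/wrist1.png',a)
print(get_time_s(),f['c2w'].round(3).tolist())
for l in ['fixture','blank1','jaw','lever','lever_knob']:
    for m in eyes.masks_of('wrist',l)[:8]:
        print(l,round(m['p'],2),m['box'],np.round(np.nanmedian(W[m['pixels']],0),3))
```

```text
[[ 0.911  0.413  0.   ]
 [ 0.413 -0.911 -0.   ]
 [ 0.     0.    -1.   ]]
3.1833 [[0.414, 0.875, 0.251, 0.535], [-0.91, 0.398, 0.114, -0.032], [-0.001, -0.276, 0.961, 0.47], [0.0, 0.0, 0.0, 1.0]]
fixture 0.67 [114.5, 0.3, 360.6, 272.2] [0.512 0.019 0.013]
blank1 0.95 [487.2, 229.9, 33.2, 39.7] [ 0.491 -0.298  0.02 ]
blank1 0.93 [355.0, 189.2, 32.1, 35.5] [ 0.474 -0.118  0.033]
blank1 0.91 [387.9, 210.3, 37.3, 37.4] [ 0.469 -0.174  0.033]
blank1 0.84 [376.1, 197.3, 35.0, 38.4] [ 0.472 -0.145  0.033]
blank1 0.69 [363.5, 288.2, 30.8, 41.9] [ 0.353 -0.191  0.021]
blank1 0.59 [335.4, 177.2, 34.2, 37.8] [ 0.477 -0.092  0.033]
jaw 0.62 [176.7, 72.0, 119.5, 71.1] [0.513 0.073 0.022]
jaw 0.62 [112.3, 3.4, 359.0, 273.8] [0.512 0.019 0.013]
lever 0.93 [226.8, 55.8, 101.4, 41.1] [0.558 0.051 0.034]
lever 0.16 [336.0, 176.3, 31.3, 38.8] [ 0.477 -0.092  0.033]
lever_knob 0.75 [231.8, 58.6, 95.0, 39.4] [0.559 0.051 0.033]
```

View pics/scene0.png

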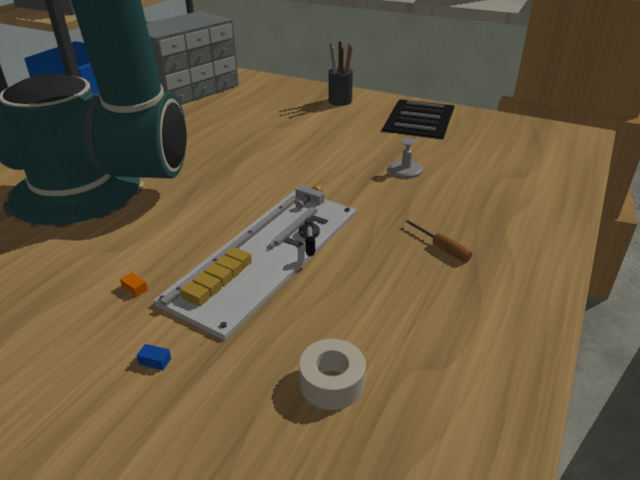

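View pics/wrist1.png

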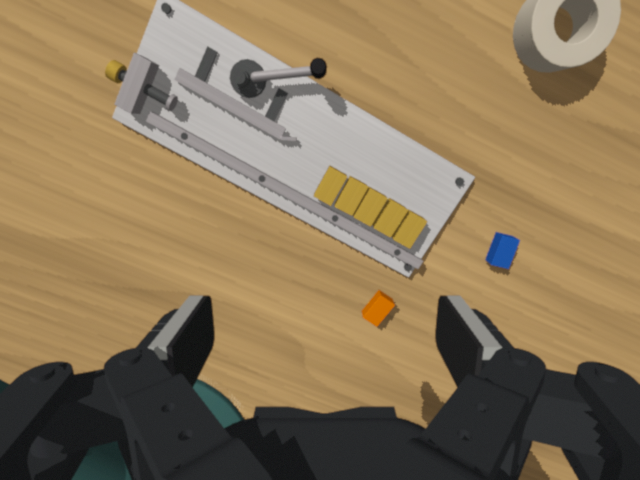

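Run:
```python
from h import *
res={}
for n in ('w1','scene0','side0'):
    W=np.load(n+'.npy').reshape(-1,3)
    W=W[np.isfinite(W).all(1)]
    B=W[(W[:,0]>.35)&(W[:,0]<.65)&(W[:,1]>-.26)&(W[:,1]<.22)]
    zb=np.median(B[B[:,2]<.006][:,2]);P=B[abs(B[:,2]-.012-zb)<.0035]
    mask=P[:,:2]
    # drop stray by connected comps
    g=np.zeros((520,400),np.uint8);ij=((mask-[.3,-.28])*1000).astype(int);g[ij[:,1],ij[:,0]]=255
    g=cv2.morphologyEx(g,cv2.MORPH_CLOSE,np.ones((7,7)));g=cv2.morphologyEx(g,cv2.MORPH_OPEN,np.ones((5,5)))
    k,l,s,c=cv2.connectedComponentsWithStats(g);i=1+np.argmax(s[1:,4])
    pts=np.argwhere(l==i)[:,::-1].astype(np.float32)
    (cx,cy),(w,h),a=cv2.minAreaRect(pts)
    th=np.radians(a if h>w else a-90)  # rotation of x axis
    c=np.array([.3+cx/1000,-.28+cy/1000]);ex=np.array([np.cos(th),np.sin(th)]);ey=np.array([-ex[1],ex[0]])
    o=c-.005*ex+.020*ey
    print(n,'zb',zb.round(4),'w,h',round(w,1),round(h,1),'th',th.round(4),'o',o.round(4))
    F=np.c_[(W[:,:2]-o)@ex,(W[:,:2]-o)@ey,W[:,2]-zb]*1000
    def rng(m,t):
        Q=F[m]
        if len(Q)>5: print('  ',t,len(Q),'x',np.percentile(Q[:,0],[2,50,98]).round(1),'y',np.percentile(Q[:,1],[2,50,98]).round(1),'z',np.percentile(Q[:,2],[2,50,98]).round(1))
    X,Y,Z=F.T
    inn=(abs(X)<90)&(abs(Y)<230)
    rng(inn&(abs(Z-32)<3)&(Y<0)&(X<20),'blank tops')
    rng(inn&(abs(Z-21)<2)&(Y<0)&(X<-38),'rail')
    rng(inn&(abs(Z-21)<2)&(X<25)&(X>5)&(Y>10)&(Y<125),'jaw top')
    rng(inn&(Z>52)&(Z<63),'knob top')
    rng(inn&(abs(Z-40)<3)&(X>20),'cam')
    rng(inn&(abs(Z-34)<2.5)&(Y>140),'stopblock')
    rng(inn&(Z>18)&(Z<30)&(Y>100)&(Y<155)&(abs(X+20)<12),'screw')
    # topdown height map
    G=np.zeros((450,200),np.float32)
    m=inn&(Z>-2)&(Z<65);u=(X[m]+95).astype(int);v=(Y[m]+235).astype(int);ok=(u>=0)&(u<200)&(v>=0)&(v<450)
    G[v[ok],u[ok]]=Z[m][ok]
    G=cv2.dilate(G,np.ones((3,3)))
    cv2.imwrite(f'pics/top_{n}.png',cv2.rotate(cv2.resize(cv2.applyColorMap((G*4).clip(0,255).astype(np.uint8),cv2.COLORMAP_TURBO),None,fx=1.7,fy=1.7,interpolation=0),cv2.ROTATE_90_CLOCKWISE))
```

```text
w1 zb 0.0011 w,h 410.9 150.9 th -0.0817 o [0.4951 0.007 ]
   blank tops 3390 x [-31.1 -11.5   7.4] y [-193.9 -126.7  -64.3] z [30.1 31.9 33.7]
   rail 1737 x [-51.3 -45.3 -39.5] y [-219.3 -106.7   -3.8] z [19.4 21.  22.6]
   jaw top 1314 x [ 5.4 12.2 18.9] y [ 12.5  69.2 122.6] z [19.4 21.  22.7]
   knob top 126 x [82.2 86.4 89.9] y [-9.2 -1.6  6.2] z [53.  57.5 59.5]
   cam 162 x [36.4 43.  84. ] y [-6.4 68.2 75.1] z [38.1 40.  41.9]
   stopblock 1232 x [-47.7 -18.4   9.4] y [157.5 167.9 196.1] z [31.8 33.9 35.8]
   screw 342 x [-26.1 -17.3  -9.8] y [125.1 138.8 154.2] z [18.9 26.8 29.6]
scene0 zb 0.0008 w,h 412.2 123.7 th -0.0837 o [0.5085 0.0056]
   blank tops 1255 x [-45.8 -25.4  -6.2] y [-196.1 -134.   -65.1] z [29.3 31.9 33.9]
   rail 504 x [-66.6 -60.4 -53.1] y [-222.5 -132.3   -4.6] z [19.2 21.1 22.8]
   jaw top 23 x [ 5.1 12.2 23.8] y [20.  61.6 99.5] z [19.7 22.3 22.9]
   knob top 67 x [68.9 77.7 84.5] y [-10.4  -3.4   5.2] z [52.3 56.1 59.5]
   cam 61 x [21.5 33.9 84.3] y [-10.3  61.1  74.7] z [37.7 40.  42.9]
   stopblock 180 x [-61.9 -33.2  -4.7] y [155.6 166.4 194.2] z [31.6 33.8 36. ]
   screw 63 x [-31.4 -28.2  -8.1] y [106.2 133.8 154.3] z [19.2 23.9 29. ]
side0 zb -0.0004 w,h 411.0 150.5 th -0.0829 o [0.4933 0.0062]
   blank tops 1499 x [-31.4 -12.4   7.1] y [-195.4 -134.3  -64.6] z [29.5 31.9 34.1]
   rail 713 x [-51.3 -45.6 -39.6] y [-221.6 -129.2   -7.3] z [19.2 21.1 22.8]
   jaw top 275 x [ 5.5 12.  18.8] y [ 12.8  62.1 121.7] z [19.2 21.1 22.9]
   knob top 26 x [82.6 86.3 89.7] y [-9.7 -3.4  3.7] z [53.3 56.4 59.1]
   cam 51 x [36.3 45.7 89.6] y [-10.   64.2  74.9] z [37.2 39.7 42.7]
   stopblock 204 x [-47.8 -19.2   9.2] y [157.2 167.9 197. ] z [31.8 33.8 36. ]
   screw 78 x [-27.3 -18.7 -10.6] y [123.5 131.7 154.3] z [18.5 25.8 29.5]
```

```bash
cat >> h.py <<'E'
TH=-0.0825;O=np.array([.4945,.0066])
FX=np.array([np.cos(TH),np.sin(TH)]);FY=np.array([-FX[1],FX[0]])
def w(x,y,tip): # fixture mm -> TCP world
    return np.r_[O+(x*FX+y*FY)/1000,(tip+173)/1000]
def rot(a): # tool y along fixture-angle a, tool z down
    c,s=np.cos(TH+a),np.sin(TH+a)
    return np.array([[-s,c,0],[c,s,0],[0,0,-1.]])
def fix(): 
    d=(get_tcp_pos()[:2]-O)*1000; return np.array([d@FX,d@FY])
def force():
    f=np.mean([get_ft_force() for _ in range(3)],0); return np.array([f[:2]@FX,f[:2]@FY,f[2]])
E
python3 - <<'E'
from h import *
W=np.load('w1.npy').reshape(-1,3);X=(W[:,:2]-O)@FX*1000;Y=(W[:,:2]-O)@FY*1000;Z=W[:,2]*1000-1
with np.errstate(all='ignore'):
    for c in (-182,-155.5,-129,-102.5,-76):
        m=(abs(Z-32)<3)&(abs(Y-c)<8)&(X<20)&(X>-39); print(c,np.percentile(X[m],[3,97]).round(1))
    m=(abs(Z-32)<3)&(abs(X+12)<5)&(Y<-50)
    h,_=np.histogram(Y[m],np.arange(-200,-56,1));print(h)
    m=(abs(Z-40)<2.5)&(X<65)&(X>15)&(Y>30);print('pivot',np.percentile(X[m],[3,50,97]),np.percentile(Y[m],[3,50,97]))
    m=(abs(Z-57.5)<3)&(abs(X-86)<12)&(abs(Y)<15);print('knob',np.percentile(X[m],[3,97]),np.percentile(Y[m],[3,97]))
ctrl.move_gripper(0.0,40)
R=rot(0)
q=solver.inverse_kinematics(w(50,-182,60),R);print(np.round(q,2))
ctrl.move_ptp(w(50,-182,60),R); print(get_time_s(),force())
ctrl.move_straight(w(50,-182,20),velocity=.1);print(get_time_s(),force(),fix())
f0=force();t=get_time_s()
for i in range(60):
    x=50-i; ctrl.move_straight(w(x,-182,20),velocity=.03)
    f=force()-f0
    if f[0]>1 or i%10==0: print(x,fix().round(1),f.round(2),round(get_time_s()-t,2))
    if f[0]>4: break
E
```

```text
-182 [-30.1   7.3]
-155.5 [-29.6   8.1]
-129 [-29.7   8.1]
-102.5 [-29.2   8.4]
-76 [-30.8   6.6]
[ 0  0  0  3  5  8  4 10  6  7  5  6  9  6  8  7  7  6  8  5  6  8  8  4
  7  6  7 11  1  0  0  1  7  5  9  6  5  8  9  4  8  7  6  5  8  8  6  7
  7  8  7  5  7  6  8  9  0  0  0  0  5  6  7  7  5  8  7  7  7  7  7  4
  9  6  8  6  7  5  8  7  6 10  5  9  2  0  1  8  6  8  7  6  8  7  6  7
  8  7  7  9  6  7  5 10  6  7  6  8  6  8  8  0  0  0  4  7  7  6  8  7
  7  9  7  7  8  7  7  7  7  7  8  7  7  8  7  6  8  7  4  0  0  0  0]
pivot [37.15624973 43.32247102 49.25597527] [62.66737172 68.99924391 75.31680491]
knob [83.64413864 97.33301355] [-8.16677785  6.3027966 ]
[-0.37 -0.04  1.88 -0.    1.29 -0.29]
5.35 [-0.02218892  0.91540661  0.68041542]
5.9 [-0.7745978   0.50021032  0.38615525] [  50.12135635 -181.93765016]
50 [  50.2 -182. ] [ 0.42 -0.61 -0.51] 0.25
45 [  45. -182.] [ 1.31 -1.9   0.08] 1.5
44 [  44. -182.] [ 1.22 -0.76 -0.32] 1.75
41 [  40.9 -182. ] [ 2.24 -0.95 -0.65] 2.5
40 [  40. -182.] [ 1.04 -0.96 -0.19] 2.75
39 [  39. -182.] [ 1.2  -0.94 -0.58] 3.0
37 [  36.9 -182. ] [ 1.46 -0.81 -1.05] 3.5
31 [  30.9 -182. ] [ 1.48 -0.46 -0.17] 5.0
30 [  30. -182.] [0.54 0.37 0.32] 5.25
29 [  29. -182.] [ 1.11 -0.04 -1.01] 5.5
28 [  28. -182.] [ 1.3  -0.26 -1.06] 5.75
25 [  24.9 -182. ] [ 1.32 -0.13 -0.09] 6.5
22 [  22. -182.] [ 1.38 -0.64 -0.66] 7.25
20 [  20. -182.] [ 0.9  -0.82 -0.02] 7.75
17 [  17. -182.] [ 1.25 -0.27  0.27] 8.5
15 [  14.9 -182. ] [ 1.34 -0.31 -0.48] 9.0
14 [  13.9 -182. ] [ 1.61 -1.17  0.34] 9.25
13 [  13.3 -182. ] [ 7.07 -0.55  0.47] 9.5
```

```bash
sed -i 's/range(3)/range(25)/' h.py
python3 - <<'E'
from h import *
t=get_time_s();f0=None
for y in (-156.5,-128,-101,-74):
    x0,y0=fix()
    ctrl.move_straight(w(26,y0,20),velocity=.12)
    ctrl.move_straight(w(26,y,20),velocity=.15)
    f0=force()
    ctrl.move_straight(w(13.8,y,20),velocity=.05)
    f=force()-f0
    if f[0]<3: ctrl.move_straight(w(13.2,y,20),velocity=.03); f=force()-f0
    print(y,fix().round(1),f.round(2),round(get_time_s()-t,2))
# go behind the row
ctrl.move_straight(w(35,-74,20),velocity=.15)
ctrl.move_straight(w(35,-74,45),velocity=.15)
ctrl.move_straight(w(-20,-225,45),velocity=.25)
print(get_time_s(),force())
f=grab('wrist');cv2.imwrite('pics/w2.png',f['frame'])
g=grab('side');W=cloud(g).reshape(-1,3);cv2.imwrite('pics/s2.png',g['frame'][200:420,160:420].repeat(2,0).repeat(2,1))
X=(W[:,:2]-O)@FX*1000;Y=(W[:,:2]-O)@FY*1000;Z=W[:,2]*1000
with np.errstate(all='ignore'):
    for c in (-184,-156.5,-128,-101,-74):
        m=(abs(Z-32)<3)&(abs(Y-c)<8)&(X<20)&(X>-45)
        if m.sum()>5: print(c,m.sum(),np.percentile(X[m],[3,97]).round(1))
E
```

```text
-156.5 [  13.3 -156.7] [ 5.82 -0.34  0.77] 1.22
-128 [  13.3 -128.2] [ 6.57 -0.25  0.88] 2.46
-101 [  13.5 -101.3] [ 4.5  -0.38 -0.23] 3.44
-74 [ 13.5 -74.4] [3.31 0.21 0.38] 4.42
21.2167 [ 0.63494405 -0.10800483 -0.23922871]
```

View pics/w2.png

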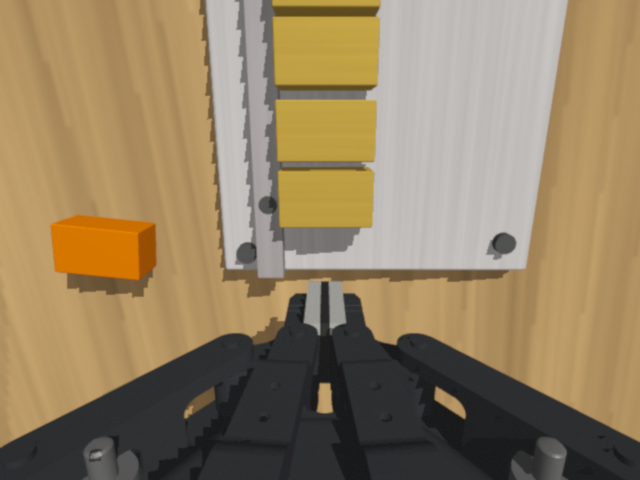

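View pics/s2.png

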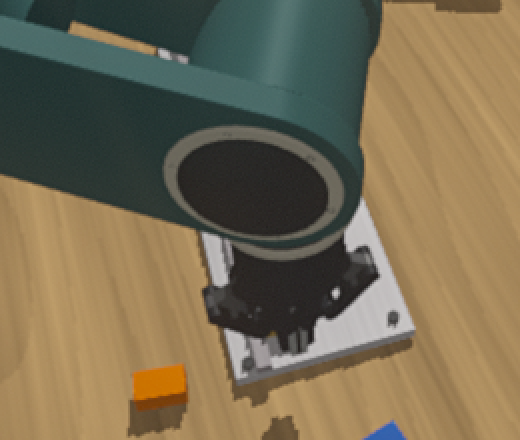

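Run:
```python
from h import *
ctrl.move_straight(w(-19.5,-225,20),velocity=.12)
f0=force();t=get_time_s()
for y,v in ((-206,.06),(-190,.05),(-150,.06),(-110,.06),(-80,.06),(-60,.06),(-40,.06),(-25,.05)):
    ctrl.move_straight(w(-19.5,y,20),velocity=v)
    f=force()-f0; print(y,fix().round(1),f.round(2),round(get_time_s()-t,2))
    if f[1]<-11 or abs(f[0])>8: break
print(get_time_s())
f=grab('wrist');cv2.imwrite('pics/w3.png',f['frame'])
```

```text
-206 [ -19.4 -205.6] [ 0.17 -0.46  1.66] 0.47
-190 [ -19.5 -189.6] [-0.01 -0.45  1.18] 0.93
-150 [ -19.5 -149.9] [0.27 0.15 1.47] 1.75
-110 [ -19.5 -109.9] [ 0.14 -0.5   1.27] 2.57
-80 [-19.5 -79.9] [-0.09  0.6   1.54] 3.22
-60 [-19.5 -59.8] [-0.04  0.52  0.32] 3.7
-40 [-19.5 -39.9] [ 0.7  -0.58  1.26] 4.18
-25 [-19.5 -24.9] [ 0.09 -0.33  0.08] 4.63
26.3083
```

View pics/w3.png

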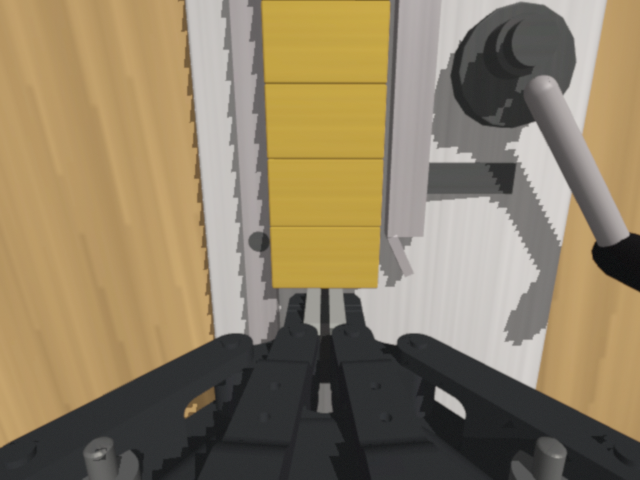

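Run:
```python
from h import *
f0=np.zeros(3);y=-25;s=1.5;t=get_time_s()
while y<14:
    y+=s; ctrl.move_straight(w(-19.5,y,20),velocity=.02)
    f=force()
    if -f[1]>2: print(round(y,2),fix().round(2),f.round(2),round(get_time_s()-t,2))
    if -f[1]>10.5: break
    s=1.5 if -f[1]<1.5 and y<-10 else (.7 if -f[1]<2 else .25)
print(y,fix(),get_time_s())
ctrl.wait(.2);print(force(),fix())
```

```text
-22.8 [-19.49 -22.89] [-0.08 -4.52  0.17] 0.5
-22.55 [-19.49 -22.57] [-0.09 -4.06 -0.12] 0.75
-22.3 [-19.51 -22.27] [-0.01 -4.41  0.38] 1.0
-22.05 [-19.5  -22.02] [ 0.01 -3.63 -0.2 ] 1.25
-21.8 [-19.51 -21.77] [-0.07 -4.1  -0.6 ] 1.5
-21.55 [-19.51 -21.55] [ 0.52 -3.3   0.06] 1.75
-21.3 [-19.51 -21.27] [ 0.43 -4.2   0.81] 2.0
-21.05 [-19.5  -21.04] [ 0.01 -4.55 -0.33] 2.25
-20.8 [-19.5  -20.78] [ 0.39 -3.95 -0.1 ] 2.5
-20.55 [-19.51 -20.51] [-0.27 -4.46 -0.03] 2.75
-20.3 [-19.5  -20.29] [ 0.79 -5.05 -0.82] 3.0
-20.05 [-19.49 -20.01] [ 0.07 -4.03  0.68] 3.25
-19.8 [-19.5  -19.79] [-0.05 -3.93 -0.95] 3.5
-19.55 [-19.5  -19.53] [ 0.55 -3.84 -0.46] 3.75
-19.3 [-19.5  -19.29] [ 0.54 -4.6   0.62] 4.0
-19.05 [-19.51 -19.04] [ 0.4  -4.33  0.49] 4.25
-18.8 [-19.5  -18.78] [-0.67 -4.86  0.02] 4.5
-18.55 [-19.5  -18.54] [-0.28 -3.64 -0.73] 4.75
-18.3 [-19.5  -18.28] [ 0.71 -4.1  -0.25] 5.0
-18.05 [-19.48 -18.03] [-0.16 -5.6  -0.06] 5.25
-17.8 [-19.51 -17.77] [-0.06 -4.54 -0.38] 5.5
-17.55 [-19.51 -17.54] [ 0.44 -4.57 -0.21] 5.75
-17.3 [-19.51 -17.29] [ 1.15 -4.3   0.94] 6.0
-17.05 [-19.5  -17.0
[... 1955 characters left out ...]
65] 16.5
-6.55 [-19.5   -6.51] [ 1.58 -3.9   0.76] 16.75
-6.3 [-19.5   -6.29] [ 1.53 -4.51  0.62] 17.0
-6.05 [-19.49  -6.04] [ 0.55 -4.47 -0.67] 17.25
-5.8 [-19.51  -5.79] [ 0.69 -4.72  0.7 ] 17.5
-5.55 [-19.49  -5.52] [ 0.68 -4.03 -0.41] 17.75
-5.3 [-19.51  -5.29] [ 1.57 -4.54 -0.82] 18.0
-5.05 [-19.5   -5.04] [ 0.12 -4.61  0.39] 18.25
-4.8 [-19.49  -4.8 ] [-0.07 -4.05 -0.04] 18.5
-4.55 [-19.5   -4.54] [ 0.21 -4.36 -0.14] 18.75
-4.3 [-19.5   -4.42] [ 0.72 -6.28 -0.41] 19.0
-4.05 [-19.49  -4.32] [ 0.19 -8.98  0.25] 19.25
-3.8 [-19.49  -4.19] [  0.19 -11.16   0.94] 19.5
-3.8000000000000007 [-19.49111955  -4.19357946] 45.8583
[  1.59913943 -11.27426578  -0.17446252] [-19.48846299  -4.19653838]
```

Run:
```python
from h import *
P=np.array([43.3,69.]);K=np.array([90.5,-1]);a0=np.arctan2(*(K-P)[::-1]);T=lambda a:np.array([-np.sin(a),np.cos(a)])
def pose(a,back,tip=38):
    k=P+85*np.array([np.cos(a),np.sin(a)])-back*T(a); return w(k[0],k[1],tip)
ctrl.move_straight(w(-19.5,-35,20),velocity=.12)
ctrl.move_straight(w(-19.5,-35,75),velocity=.2)
R=rot(a0+np.pi/2)
ctrl.move_ptp(pose(a0,36,75),R);ctrl.move_straight(pose(a0,36),velocity=.15)
ctrl.wait(.1);f0=force();print('f0',f0,get_time_s())
ctrl.move_straight(pose(a0,24),velocity=.06)
print(force()-f0)
ok=True
for d in (.1,.25,.4,.5,.6):
    a=a0+d;ctrl.move_straight(pose(a,22.3),rot(a+np.pi/2),velocity=.06)
    f=force()-f0;print(d,f.round(2),'Ft',round(-f[:2]@T(a),2),'r',round(f[:2]@np.array([np.cos(a),np.sin(a)]),2),round(get_time_s(),2))
    if -f[:2]@T(a)>6.5: ok=False;break
f=grab('wrist');cv2.imwrite('pics/w4.png',f['frame'])
```

```text
f0 [ 0.48675384  0.16704448 -0.38700409] 47.9917
[-1.13518099  0.53361031 -0.56307683]
0.1 [-0.95 -0.25  1.04] Ft 0.89 r -0.41 48.67
0.25 [-0.86 -0.85  0.07] Ft 1.21 r -0.08 49.03
0.4 [-1.02 -0.93  1.05] Ft 1.33 r -0.35 49.4
0.5 [-0.31 -1.31  0.94] Ft 1.31 r 0.33 49.7
0.6 [-1.23  0.16 -0.26] Ft 0.31 r -1.2 50.0
```

View pics/w4.png

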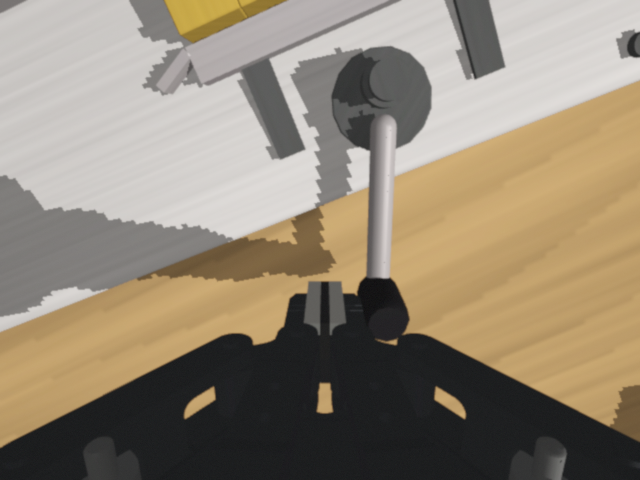

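Run:
```python
from h import *
P=np.array([43.3,69.]);K=np.array([90.5,-1]);a0=np.arctan2(*(K-P)[::-1]);T=lambda a:np.array([-np.sin(a),np.cos(a)])
def pose(a,back,tip=38):
    k=P+85*np.array([np.cos(a),np.sin(a)])-back*T(a); return w(k[0],k[1],tip)
f0=np.array([.49,.17,-.39]);d=.6;s=.025;t0=get_time_s()
while d<1.15 and get_time_s()<66:
    d+=s;a=a0+d;ctrl.move_straight(pose(a,22.3),rot(a+np.pi/2),velocity=.03)
    F=-(force()-f0)[:2]@T(a);print(round(d,3),round(F,2),round(get_time_s(),2))
    if F>6.9: break
    s=.008 if F>4.6 else (.025 if d<.68 else .015)
ctrl.wait(.1);print('F',-(force()-f0)[:2]@T(a),d)
open('d.txt','w').write(str(d))
```

```text
0.625 1.64 50.3
0.65 3.14 50.55
0.675 2.06 50.8
0.7 2.42 51.05
0.715 2.14 51.3
0.73 2.85 51.55
0.745 3.81 51.8
0.76 2.65 52.05
0.775 3.26 52.3
0.79 6.43 52.55
0.798 7.74 52.8
F 7.251796412543576 0.7980000000000002
```

Run:
```python
from h import *
P=np.array([43.3,69.]);K=np.array([90.5,-1]);a0=np.arctan2(*(K-P)[::-1]);T=lambda a:np.array([-np.sin(a),np.cos(a)])
def pose(a,back,tip=38):
    k=P+85*np.array([np.cos(a),np.sin(a)])-back*T(a); return w(k[0],k[1],tip)
a=a0+float(open('d.txt').read())
ctrl.move_straight(pose(a,50),velocity=.12)
ctrl.move_straight(pose(a,50,130),velocity=.2)
ctrl.move_ptp(w(30,-70,230),rot(0))
f=grab('wrist');W=cloud(f).reshape(-1,3);cv2.imwrite('pics/w5.png',f['frame'])
X=(W[:,:2]-O)@FX*1000;Y=(W[:,:2]-O)@FY*1000;Z=W[:,2]*1000
with np.errstate(all='ignore'):
    m=(abs(Z-33)<3)&(X>-45)&(X<5)&(Y>-10)&(Y<135);print(m.sum(),np.percentile(X[m],[1,99]),np.percentile(Y[m],[.5,99.5]))
    m=(abs(Z-22)<2)&(X>-10)&(X<25)&(Y>10)&(Y<125);print(np.percentile(X[m],[2,98]))
print(get_time_s())
```

```text
5774 [-38.19275055   1.04431466] [ 6.03611995 96.62070765]
[ 1.34266368 15.00234103]
55.0917
```

View pics/w5.png

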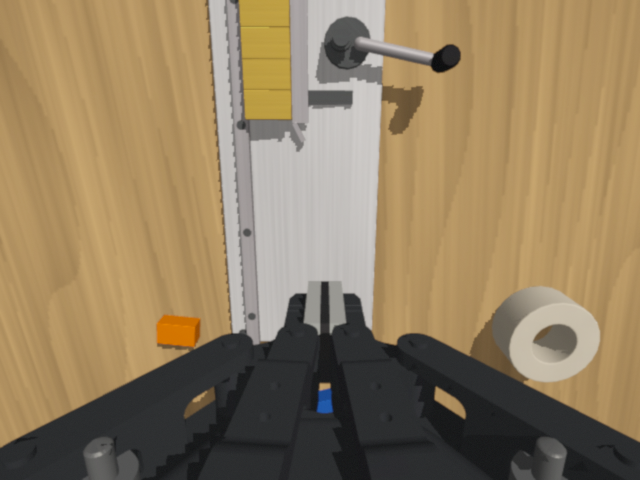

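The picture shows the row closed up between the rail and the jaw (columns 240–292), with the lever swung to the right and its knob at about (445, 57). The jaw's inner face measures flush with the row.

```bash
python3 -c "
from cell import *
print(sign_off())"
```

```text
the job is handed in; nothing more can be done
None
```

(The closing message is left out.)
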